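# Register the part carrier against a pop-up stop and sink the stop again

### The arm

A 6-joint arm with a two-finger parallel gripper is mounted at the origin on the work surface. World frame = base frame: x ahead of the robot, y to its left, z up, the work surface at z = 0. Lengths are in m, angles in degrees, forces in N, time in s.
With the tool pointing down it reaches from about 0.4 to 0.825 m from the base axis. Payload 7 kg.
Tool frame: the origin (TCP) lies midway between the tips of the shut fingers; the grasp point (between the pads) lies 19 mm behind it; z points along the fingers, y is the direction in which the jaws open and shut (so a half turn about z gives the same grasp; the last joint's range is limited). The gripper opens to 88 mm and grips with 3 to 60 N. Pads are 19 mm wide; open, the fingers measure 130 mm over their backs; the gripper's body (78 mm by 193 mm) begins 47 mm behind the grasp point.
Start: joints at [-55.285, 20.546, 0.682, 0, -70.136, -16.507], TCP at [0.211, -0.641, 0.227] pointing down, gripper open.
Joint ranges: [-176.03, 176.03], [-82.01, 121.73], [-58.28, 71.71], [-173.87, 95.51], [-174.79, -0.11], [-173.66, 173.66]. Speed limits (degrees/s): [136.94, 136.94, 172.46, 180, 180, 180].

### API

Orientations are given as a 3x3 rotation matrix whose columns are the frame's x, y, z axes.
In Python, from rig import robot gives the robot as it stands. Calls block until the motion is done:
- robot.goto(position, orientation): joint-space move of the TCP to a pose.
- robot.servo_line(position, ori=None, speed=0.15): straight line of the TCP; ori=None keeps the orientation; speed is the mean speed in m/s.
- robot.movej(angles): joint-space move.
- robot.move_gripper(opening): opening from 0.0 (shut) to 1.0 (fully open); the grip force is fixed at half the most; returns when the fingers have stopped.
- robot.dwell(seconds).
- robot.ik(position, orientation): joint angles nearest the present ones, or None.
- robot.grab_frame(name): name is "scene" or "top"; returns (picture, depth): 420x560x3 uint8, red, green, blue; 420x560 float32, m along the optical axis (not along the pixel's ray), 0 where there is no reading.
- robot.camera_info(name): a dict with "vfov" (degrees; the focal length in pixels is half the picture's height over the tangent of half this angle, whatever the lens; pixels are square), "cx", "cy" (the principal point, pixels), "view" (4x4, takes a point from world to camera coordinates). Camera axes: x right, y down, z forward; pixel columns grow to the right and rows downward; lengths in m; the calibration is good to about 2 mm. A picture is of the moment at which its call begins. camera_info takes no time and is no camera call.
A pose or a line that the arm cannot do raises robot.Unreachable and nothing moves.
- robot.job_done(): hands the job in, once; it reports no verdict.
Readings, each from a call of its own:
- robot.read_t(): time.
- robot.read_qpos(): joint angles.
- robot.read_qvel(): joint speeds.
- robot.read_effort(): joint torques, N m.
- robot.read_position(): TCP position.
- robot.read_tcp_rot(): TCP orientation.
- robot.read_force(): force on the tool from outside, world axes, zero at the start.
- robot.read_ft_torque(): the same for the moment, N m.
- robot.read_grip_width(): opening from 0.0 (shut) to 1.0 (fully open).
Only numpy, scipy, OpenCV 4.12 (cv2) and the standard library are available. Lean on these libraries where they do the work, as an engineer would, in place of code of your own. Each camera call takes 0.05 s, during which the arm holds its last target.

### The job

Press the flush pop-up stop in the router-table deck once so that it releases and springs up, then bring the small part carrier hard up against both the fence and the raised stop, square to the fence. Then press the stop again so that it latches flush with the deck, leaving the carrier seated where it is. Press and push gently: the latch clicks under a light press, bottoming it hard or ramming it damages it; do not disturb the other things on the deck and the table.

Things in the scene. Friction and masses are not known exactly. Their poses are not given: they have to be found in the camera images.
- fixture: Fixed router-table deck: grey box with aluminium top, 60 mm high, at a random place and yaw. Origin on the table; deck top at local z = 0.060. Its frame: deck x -0.110 to 0.075, y -0.210 to 0.200; fence face at local x = 0.050 (far side); centre of the stop's pocket at local (0, 0.115); stop face that meets the carrier at local y = 0.080. The carrier goes +y to the stop.
- fence: Light wooden fence fixed on the deck, 22 mm thick, 16 mm high above the deck, as long as the deck. Origin half-way up its face, at local (0.050, 0, 0.068) of the fixture. Its x axis points into the fence, its y axis along it towards the stop. More than 20 N against it is too much.
- stop (a joint): Height of the stop's top above the deck, m. About 0 (within 1 mm): latched flush, as at the start. 0.022: released and raised by its spring (2 to 3 N when raised, 5 to 8 N when pressed below the deck). Negative: being pressed below the deck (limit -0.024). Each press deep enough to click, then let go, swaps flush and raised; a shallower press changes nothing.
- stop_top (a point): Centre of the top of the pop-up stop (moves with it): dark steel pad, 44 mm (x) by 70 mm (y), ribbed, in a pocket 1 mm larger all round. Clicks 4 to 19 mm below the deck: unseen, differs every time, same for both presses. 1 to 2 mm beyond the click is a stiff cushion (over 5 N per mm): force rising to 12 N tells it has clicked. Over 15 N, from above or the side, is too much.
- carrier_grip (a point): Centre of the carrier's upright handle, 41 mm above its underside. Carrier: loose plywood board 70 (x) by 110 (y) by 18 mm, 0.3 to 0.65 kg, with a brown wood handle block 24 (x) by 56 (y) mm standing 18 to 64 mm above the underside. Axes: y to its nose, x to the edge for the fence, z up. The nose is 63 mm to +y of this point, the fence edge 35 mm to +x.
- carrier_nose (a point): Middle of the carrier's nose (the end face that meets the stop), 9 mm above its underside. A dark wood strip 10 mm high lies across the board 7 to 23 mm behind the nose.
- carrier_edge (a point): Middle of the carrier's long edge that meets the fence, 9 mm above its underside.
- collet_nut: Bystander: steel collet nut 30 mm across, 16 mm high, on the deck beyond the stop.
- guide_bush: Bystander: brass guide bush, 34 mm flange, 18 mm high, on the deck's near side.
- offcut: Bystander: a dark wooden offcut 60 x 140 x 28 mm on the table to the left.
- wrench: Bystander: a steel collet wrench lying on the table to the right.
- brush: Bystander: a bench brush lying on the table to the right.
- glue: Bystander: a white glue bottle 56 mm across, 150 mm high, on the table to the left.
- clamp: Bystander: a bar clamp lying on the table to the right.
Things that resemble listed ones, but are neither listed nor needed, are in the scene too. What is shaped like the part that bears carrier_grip but blue is not meant.

How it is judged:
By the outcome, as a careful person would: the job done as asked, in the order asked, and still so for the second after the job is handed in, with the robot touching nothing.
It also fails if it takes over 72 s, if anything falls off the work surface, if the arm or the gripper's body presses on something with over 40 N, if the wrist force passes 120 N, or if a joint passes its speed limit or range.

## Working session

There is one attempt and no reset: what is moved stays moved. The work goes in short steps, each a Python script; the robot and the scene stay as the last script left them, time stands still between calls to the robot, and variables do not carry over. Pictures are saved under pics/ and viewed, and the job is handed in when it is done.

```bash
ls; mkdir -p pics; python3 - <<'E'
from rig import robot
import cv2,numpy as np
for n in("scene","top"):
    im,d=robot.grab_frame(n); cv2.imwrite(f"pics/{n}0.png",im[:,:,::-1]); np.savez(f"{n}0.npz",im=im,d=d)
    print(n,robot.camera_info(n), (d>0).mean())
print(robot.read_t(),robot.read_tcp_rot(),robot.read_force())
E
```

```text
pics
scene {'vfov': 46.78360113490801, 'cx': 273.79235420711206, 'cy': 213.68550773219195, 'view': array([[-0.34561247,  0.93837118,  0.00339698,  0.18461593],
       [ 0.76312049,  0.28316867, -0.58091533, -0.31609925],
       [-0.54607612, -0.19817928, -0.8139569 ,  1.54796377],
       [ 0.        ,  0.        ,  0.        ,  1.        ]])} 0.9959991496598639
top {'vfov': 46.513757725798996, 'cx': 284.2224042207569, 'cy': 211.3754930988945, 'view': array([[-0.02383992, -0.9995846 , -0.01619553,  0.00945183],
       [-0.99726638,  0.02491172, -0.06956412,  0.48389031],
       [ 0.06993868,  0.01449286, -0.99744601,  1.58557158],
       [ 0.        ,  0.        ,  0.        ,  1.        ]])} 0.9960076530612245
0.1 [[-9.49962027e-01 -3.12364746e-01 -6.42638634e-04]
 [-3.12365354e-01  9.49961053e-01  1.37246064e-03]
 [ 1.81773355e-04  1.50452354e-03 -9.99998852e-01]] [-1.29758038 -0.09966283 -0.18848243]
```

View pics/scene0.png

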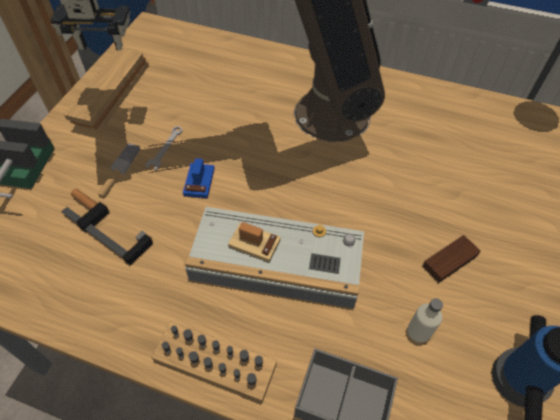

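View pics/top0.png

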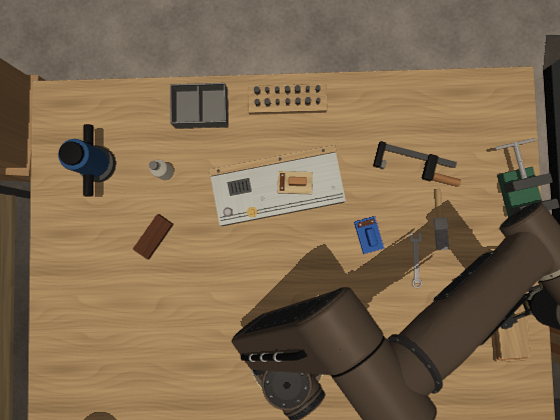

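The scene picture shows the deck around (275,258), with the carrier near (255,240), the stop at (325,264), the guide bush at (320,230) and the nut at (349,240). The blue decoy is at (199,178). In the top picture the deck is around (277,188), with the stop at (239,187) and the carrier at (295,182). Next I'll enlarge the deck in both.

```bash
cat > h.py <<'E'
import numpy as np,cv2
from rig import robot
def cam(n):
    c=robot.camera_info(n); f=210/np.tan(np.radians(c['vfov']/2)); return f,c['cx'],c['cy'],c['view']
def ray(n,uv):
    f,cx,cy,V=cam(n); uv=np.atleast_2d(uv).astype(float)
    d=np.c_[(uv[:,0]-cx)/f,(uv[:,1]-cy)/f,np.ones(len(uv))]@V[:3,:3]
    return -V[:3,:3].T@V[:3,3],d
def onz(n,uv,z):
    o,d=ray(n,uv); return o+d*((z-o[2])/d[:,2])[:,None]
def proj(n,P):
    f,cx,cy,V=cam(n); p=np.atleast_2d(P)@V[:3,:3].T+V[:3,3]
    return np.c_[cx+f*p[:,0]/p[:,2],cy+f*p[:,1]/p[:,2]]
def cloud(n,d):
    f,cx,cy,V=cam(n); v,u=np.mgrid[:420,:560]
    p=np.stack([(u-cx)/f*d,(v-cy)/f*d,d],-1)
    return (p-V[:3,3])@V[:3,:3]
def tri(uvs):
    A=np.zeros((3,3));b=np.zeros(3)
    for n,uv in uvs:
        o,d=ray(n,uv);d=d[0]/np.linalg.norm(d[0]);M=np.eye(3)-np.outer(d,d);A+=M;b+=M@o
    return np.linalg.solve(A,b)
def crop(im,x0,y0,x1,y1,s,fn):
    cv2.imwrite(fn,cv2.resize(im[y0:y1,x0:x1,::-1],None,fx=s,fy=s,interpolation=cv2.INTER_CUBIC))
E
python3 - <<'E'
from h import *
t=np.load("top0.npz");s=np.load("scene0.npz")
crop(t['im'],200,135,355,235,5,"pics/t1.png");crop(s['im'],180,200,370,310,4,"pics/s1.png")
for n,a in(("top",t),("scene",s)):
    P=cloud(n,a['d'])
    b=(200,355,135,235) if n=="top" else (180,370,200,310)
    z=P[b[2]:b[3],b[0]:b[1],2]
    print(n,np.histogram(z,bins=np.arange(-.01,.15,.005)))
E
```

```text
top (array([ 750, 3369, 3162,  646,   39,   16,   12,   13,   14,   10,   16,
         36,  496, 2338, 2260,  507,  501,  741,  223,   65,   23,    7,
          6,    1,    2,   17,   69,   51,    3,    0,    0]), array([-0.01 , -0.005,  0.   ,  0.005,  0.01 ,  0.015,  0.02 ,  0.025,
        0.03 ,  0.035,  0.04 ,  0.045,  0.05 ,  0.055,  0.06 ,  0.065,
        0.07 ,  0.075,  0.08 ,  0.085,  0.09 ,  0.095,  0.1  ,  0.105,
        0.11 ,  0.115,  0.12 ,  0.125,  0.13 ,  0.135,  0.14 ,  0.145]))
scene (array([  13, 1625, 5907,  660,  154,  157,  156,  160,  160,  169,  165,
        158,  181, 1572, 5863,  667,  396, 1628,  479,  114,   82,   28,
         28,   26,   26,   32,   99,  108,    0,    0,    0]), array([-0.01 , -0.005,  0.   ,  0.005,  0.01 ,  0.015,  0.02 ,  0.025,
        0.03 ,  0.035,  0.04 ,  0.045,  0.05 ,  0.055,  0.06 ,  0.065,
        0.07 ,  0.075,  0.08 ,  0.085,  0.09 ,  0.095,  0.1  ,  0.105,
        0.11 ,  0.115,  0.12 ,  0.125,  0.13 ,  0.135,  0.14 ,  0.145]))
```

```bash
sleep 1; ls pics
```

```text
s1.png
scene0.png
t1.png
top0.png
```

View pics/s1.png

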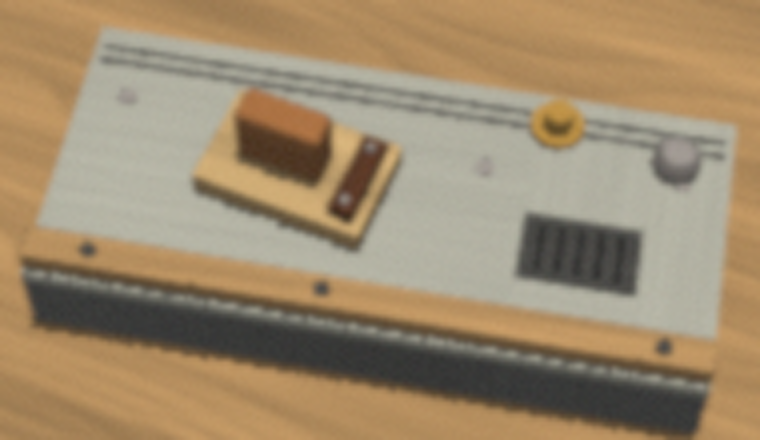

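View pics/t1.png

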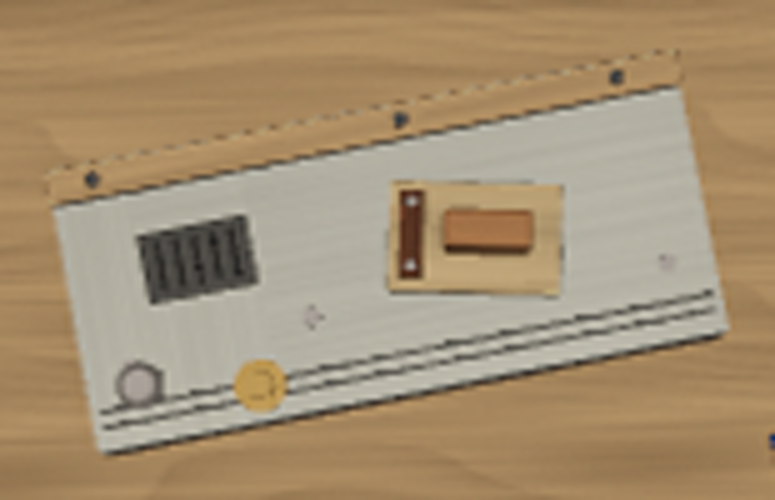

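```bash
cat > det.py <<'E'
from h import *
def big(m):
    n,l,s,c=cv2.connectedComponentsWithStats(m.astype(np.uint8)); i=1+np.argmax(s[1:,4]); return l==i
def rect(n,mask,z):
    c,_=cv2.findContours(mask.astype(np.uint8),cv2.RETR_EXTERNAL,cv2.CHAIN_APPROX_NONE); c=max(c,key=cv2.contourArea)[:,0]
    P=onz(n,c,z)[:,:2]; (cx,cy),(w,h),a=cv2.minAreaRect((P*1000).astype(np.float32))
    px=1000*z if 0 else 0
    if w<h: w,h=h,w; a+=90
    a=(a+90)%180-90
    if a<0:a+=180   # direction of the long side, deg from +x
    return np.array([cx,cy])/1000,(round(w,1),round(h,1)),a
def masks(n,im,d):
    hsv=cv2.cvtColor(im,cv2.COLOR_RGB2HSV).astype(int);H,S,Vv=hsv[...,0],hsv[...,1],hsv[...,2]
    P=cloud(n,d)
    roi=np.zeros(S.shape,bool)
    b=(200,355,135,235) if n=="top" else (180,370,200,310)
    roi[b[2]:b[3],b[0]:b[1]]=1
    roi&=(P[...,2]>.03)
    return H,S,Vv,P,roi
E
python3 - <<'E'
from det import *
for n in("top","scene"):
    a=np.load(n+"0.npz");im,d=a['im'],a['d'];H,S,V,P,roi=masks(n,im,d)
    g=big(roi&(S<45)&(V>110)); 
    st=big(roi&(V<95)&(S<60)&(P[...,2]<.075)&(P[...,2]>.05))
    stc=big(cv2.morphologyEx((roi&(V<120)&(S<60)&(P[...,2]<.075)&(P[...,2]>.05)).astype(np.uint8),cv2.MORPH_CLOSE,np.ones((3,3)))>0) if 0 else st
    ht=big(roi&(P[...,2]>.11))
    print(n,"deck",rect(n,g,.06),"stop",rect(n,st,.06),st.sum(),"handle",rect(n,ht,.124),ht.sum())
    print(' handle z',np.median(P[ht][:,2]),P[ht].mean(0),'deck z',np.median(P[g][:,2]),'stop z',np.median(P[st][:,2]))
    bd=roi&(S>60)&(P[...,2]>.07)&(P[...,2]<.09)
    v=im.copy(); v[g]=(v[g]+[0,255,0])//2; v[st]=[255,0,0]; v[ht]=[0,0,255]; v[bd&~ht]=[255,255,0]
    b=(200,135,355,235) if n=="top" else (180,200,370,310)
    crop(v.astype(np.uint8),*b,4,f"pics/m_{n}.png")
E
```

```text
top deck (array([0.55508331, 0.01634503]), (408.1, 161.3), 99.59815311431885) stop (array([0.56450366, 0.14044919]), (68.1, 43.7), 99.89957523345947) 291 handle (array([ 0.57050903, -0.04695525]), (52.2, 21.7), 88.50315856933594) 144
 handle z 0.12345914329026947 [ 0.56775324 -0.04668802  0.14433219] deck z 0.059862366514327456 stop z 0.060211340928292355
scene deck (array([0.54929138, 0.01588396]), (407.4, 149.9), 99.61194705963135) stop (array([0.56323755, 0.13974281]), (67.8, 40.5), 99.29376029968262) 415 handle (array([ 0.57535254, -0.04456819]), (58.2, 31.3), 88.91525268554688) 267
 handle z 0.12448745518166378 [ 0.57907408 -0.0430973   0.13002479] deck z 0.06182956809066287 stop z 0.06195748202043526
```

View pics/m_top.png

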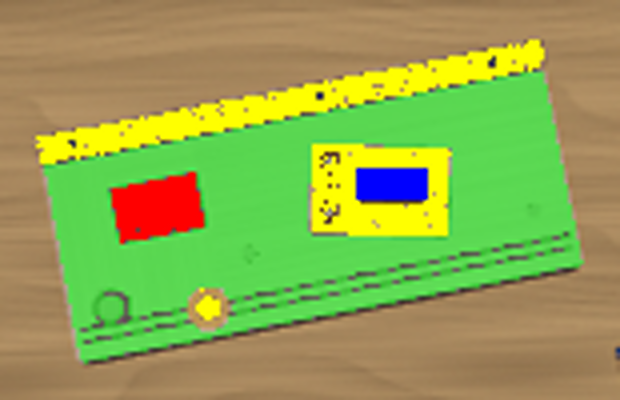

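View pics/m_scene.png

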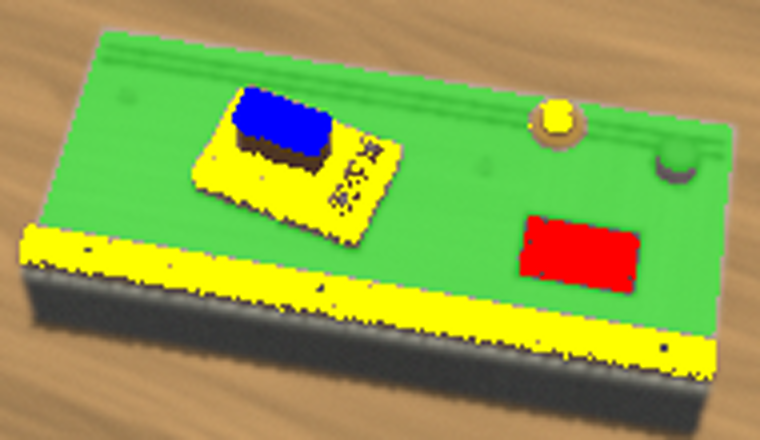

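Both views agree on the fixture: origin about (0.583, 0.026), yaw about 9.6°. Deck, stop and handle heights come out at 0.060, 0.060 and 0.124, which match the text. I'll hover over the stop with the jaws along the fixture x axis, so the gripper body clears the handle later, and check the fingertip footprint.

```bash
cat >> h.py <<'E'
O=np.array([.5833,.0264]);YAW=9.6
def F(x,y,z=0):
    a=np.radians(YAW);return np.array([O[0]+np.cos(a)*x-np.sin(a)*y,O[1]+np.sin(a)*x+np.cos(a)*y,z])
def inF(p):
    a=np.radians(YAW);d=np.asarray(p)[:2]-O;return np.array([np.cos(a)*d[0]+np.sin(a)*d[1],-np.sin(a)*d[0]+np.cos(a)*d[1]])
SG=1
def ori(deg):  # jaw axis (tool y) along direction deg
    a=np.radians(deg);y=SG*np.array([np.cos(a),np.sin(a),0]);z=np.array([0,0,-1.]);return np.c_[np.cross(y,z),y,z]
def force(k=5):
    r=[]
    for _ in range(k): r.append(robot.read_force())
    return np.mean(r,0)
E
python3 - <<'E'
from h import *
import h
p=F(0,.115,.12)
for s in(1,-1):
    h.SG=s; print(s,robot.ik(p,ori(YAW)),robot.ik(F(-.025,-.07,.106),ori(-1.3)))
print(robot.read_t(),[robot.read_force().round(2) for _ in range(3)],robot.read_t())
# carrier refine: board rect
from det import *
for n in("top","scene"):
    a=np.load(n+"0.npz");im,d=a['im'],a['d'];H,S,V,P,roi=masks(n,im,d)
    q=np.hypot(*(P[...,:2]-[.571,-.047]).transpose(2,0,1))<.085
    L=np.stack([(P[...,0]-O[0])*np.cos(.1676)+(P[...,1]-O[1])*np.sin(.1676)],-1)[...,0]
    b=big(roi&q&(P[...,2]>.068)&(L<.03))
    hsvtop=big(roi&(P[...,2]>.118))
    print(n,rect(n,b,.078),b.sum(),'handle',rect(n,hsvtop,.124),hsvtop.sum())
E
```

```text
1 [ 33.18732766  17.02396263 -19.51271184   0.         -53.46332553
 156.41267234] [ 14.89312466  17.12865358 -21.54174645   0.         -51.32959997
 163.80687534]
-1 [ 33.18732766  17.02396263 -19.51271184   0.         -53.46332553
 -23.58732766] [ 14.89312466  17.12865358 -21.54174645   0.         -51.32959997
 -16.19312466]
0.1 [array([-1.3 , -0.1 , -0.19]), array([-1.3 , -0.1 , -0.19]), array([-1.3 , -0.1 , -0.19])] 0.1
top (array([ 0.57072424, -0.0403331 ]), (112.2, 71.5), 86.32109832763672) 766 handle (array([ 0.57050946, -0.04695526]), (52.2, 21.7), 88.50315856933594) 132
scene (array([ 0.5727226 , -0.03801867]), (112.1, 80.2), 86.83576202392578) 1244 handle (array([ 0.57287183, -0.04491167]), (57.1, 27.0), 89.79950714111328) 223
```

```bash
sed -i 's/^SG=1/SG=-1/' h.py; python3 - <<'E'
from h import *
robot.goto(F(0,.115,.15),ori(YAW)); robot.move_gripper(0.0)
robot.servo_line(F(0,.115,.075),speed=.1)
print(robot.read_t(),robot.read_position(),F(0,.115,.075),force(1),robot.read_grip_width())
for n,b in(("top",(200,135,355,235)),("scene",(230,160,390,310))):
    im,d=robot.grab_frame(n); np.savez(f"{n}1.npz",im=im,d=d); crop(im,*b,4,f"pics/{n}1.png")
E
```

```text
5.4417 [0.56457369 0.13999485 0.0755231 ] [0.56412159 0.13978954 0.075     ] [0.45121134 0.52939095 0.46803015] 0.008105563449867726
```

View pics/top1.png

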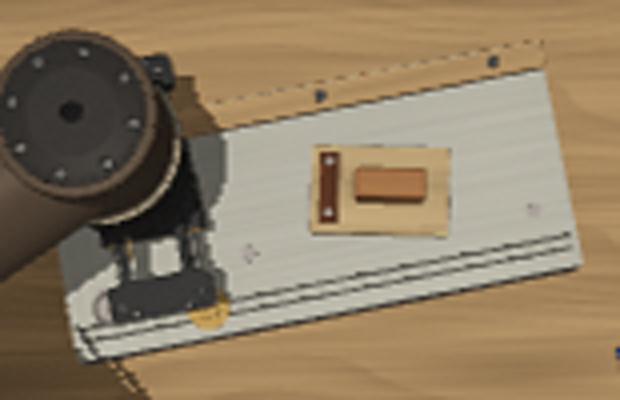

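View pics/scene1.png

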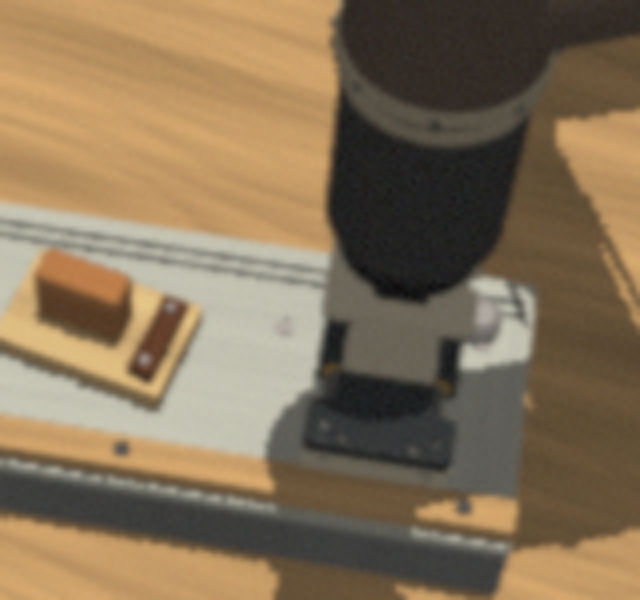

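The pictures show the closed gripper above the stop, with the tips hidden under its body at about (400,450) in the scene crop. I'll press in small force-guarded steps and watch for stiff contact at deck level, which would mean the tips aren't fitting in the pocket.

```bash
cat >> h.py <<'E'
def press(x,y,lim=11.0,zmin=.037,start=.064,log=True):
    f0=force(1)[2]; t=F(x,y,start); robot.servo_line(t,speed=.05); robot.dwell(.2); f0=force(1)[2]
    z=start; out=[]
    while z>zmin:
        z-=.0005 if out and out[-1][2]<8.5 or not out else .0002
        robot.servo_line(F(x,y,z),speed=.01); f=force(1); p=robot.read_position()
        out.append((z,p[2],f[2]-f0,np.hypot(*f[:2])))
        if out[-1][2]>lim: break
        if out[-1][2]>3 and p[2]-z>.004: break
    return f0,out
E
python3 - <<'E'
from h import *
def pr(tag):print(tag,robot.read_t(),robot.read_position().round(4),force(1).round(2))
pr('a')
f0,out=press(0,.115,lim=6,zmin=.0575)
print(f0)
for o in out: print(np.round(np.array(o)*[1000,1000,1,1],2))
pr('b')
E
```

```text
a 5.5417 [0.5646 0.1401 0.0758] [ 0.26 -0.25  0.14]
-0.0008099100180466515
[63.5  63.53  1.03  0.88]
[63.   62.96  0.19  0.87]
[62.5  62.45 -0.36  0.75]
[62.   61.98  0.12  0.4 ]
[61.5  61.43 -0.55  0.32]
[61.   60.96 -0.19  0.8 ]
[60.5  60.6   1.49  0.66]
[60.   60.23  3.49  0.83]
[59.5  59.67  5.11  0.81]
[59.   59.1   5.49  1.29]
[58.5  58.57  5.36  1.19]
[58.   58.08  6.05  2.23]
b 9.1083 [0.5642 0.1398 0.0581] [-2.23 -0.12  6.05]
```

```bash
python3 - <<'E'
from h import *
z=.058;f0=0
while z>.037:
    f=force(1)
    z-=.0007 if f[2]<8 else .0003
    robot.servo_line(F(0,.115,z),speed=.02); f=force(1); p=robot.read_position()
    print(round(z*1e3,2),(p*1e3).round(2),f.round(2))
    if f[2]>11 or np.hypot(f[0],f[1])>5: break
print(robot.read_t())
E
```

```text
57.3 [564.16 139.79  57.33] [-0.48  0.1   5.24]
56.6 [564.19 139.81  56.67] [-1.05 -0.29  5.02]
55.9 [564.18 139.81  55.97] [-0.95 -0.53  5.67]
55.2 [564.18 139.8   55.27] [-2.1  -0.01  5.4 ]
54.5 [564.19 139.83  54.59] [-0.86 -0.58  5.51]
53.8 [564.22 139.83  53.9 ] [-0.89 -0.42  4.4 ]
53.1 [564.19 139.81  53.26] [-2.64 -0.68  4.83]
52.4 [564.23 139.82  52.91] [-2.22  0.75  8.95]
52.1 [564.23 139.83  52.82] [-3.98 -0.18 10.49]
51.8 [564.25 139.82  52.7 ] [-4.27 -0.52 12.35]
11.6083
```

The force rose to 12.3 N about 7 mm below the deck, so it has clicked. Retreating to look.

```bash
python3 - <<'E'
from h import *
robot.servo_line(F(0,.115,.090),speed=.06)
print(robot.read_t(),force(1).round(2))
robot.servo_line(F(0,.115,.19),speed=.25)
robot.move_gripper(0.7)
robot.goto(F(*inF([.571,-.0465]),.19),ori(-2.5))
print(robot.read_t(),robot.read_grip_width(),robot.read_position())
for n,b in(("top",(200,135,355,235)),("scene",(180,180,370,310))):
    im,d=robot.grab_frame(n); np.savez(f"{n}2.npz",im=im,d=d); crop(im,*b,4,f"pics/{n}2.png")
from det import *
for n in("scene",):
    a=np.load(n+"2.npz");P=cloud(n,a['d']); uv=proj(n,F(0,.115,.082))[0].round().astype(int); print(n,uv,P[uv[1],uv[0]])
E
```

```text
12.3917 [ 0.84 -0.29  0.08]
14.8333 0.6988803879586071 [ 0.57101637 -0.04698666  0.19005339]
scene [325 259] [0.55400072 0.13817523 0.06357682]
```

View pics/scene2.png

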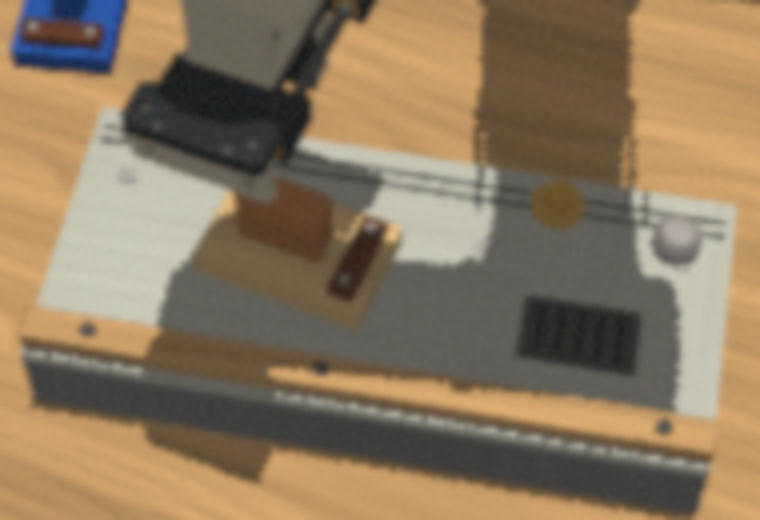

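View pics/top2.png

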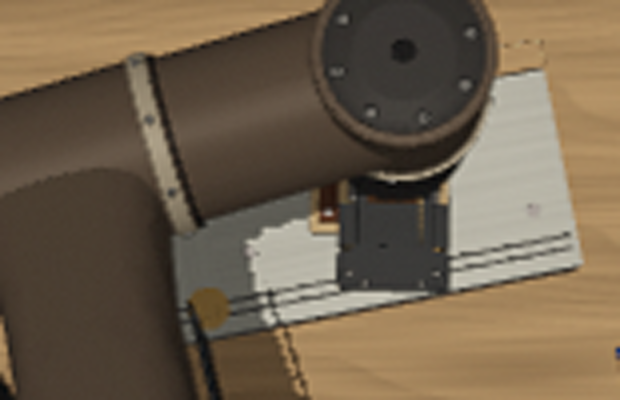

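The stop is still flush: the scene crop shows it at (580,335), with depth at deck level. So the stiff contact at 7 mm was the closed fingers (about 42 mm along the jaws) jamming in the 46 mm pocket, and the −x side force of 4 N fits that. I'll press again with the jaws along the pocket's 70 mm side.

```bash
cat >> h.py <<'E'
def press2(pos,R,zc0,zmin,lim=11.3,big=.0008):
    """pos(z)->xyz; steps down from zc0"""
    z=zc0; rows=[]
    f=np.zeros(3)
    while z>zmin:
        z-=big if f[2]<7.6 else .0003
        robot.servo_line(pos(z),ori=R,speed=.02); f=robot.read_force(); p=robot.read_position()
        rows.append((round(z*1e3,2),round(p[2]*1e3,2),*f.round(2)))
        if f[2]>lim or np.hypot(f[0],f[1])>6: break
    return rows
E
python3 - <<'E'
from h import *
R=ori(YAW+90)
a=robot.ik(F(0,.115,.10),R); b=robot.ik(F(0,.115,.10),ori(YAW-90)); print(a,b,robot.read_qpos())
if a is None or abs(a[5]-robot.read_qpos()[5])>abs(b[5]-robot.read_qpos()[5]): R=ori(YAW-90)
robot.move_gripper(0.0)
robot.goto(F(0,.115,.15),R)
robot.servo_line(F(0,.115,.0625),speed=.1)
print(robot.read_t(),force(1))
rows=press2(lambda z:F(0,.115,z),R,.0615,.037)
for r in rows: print(*r)
print(robot.read_t())
robot.servo_line(F(0,.115,.09),speed=.06)
robot.servo_line(F(0,.115,.19),speed=.25)
print(robot.read_t())
E
```

```text
[ 33.18732766  18.26727467 -20.77857758   0.         -50.95414775
  66.41267234] [  33.18732766   18.26727467  -20.77857758    0.          -50.95414775
 -113.58732766] [ 1.49564188e+01  1.25498278e+01 -1.54925605e+01 -4.05157400e-03
 -6.19483565e+01 -1.74085785e+01]
18.375 [ 0.48657335 -0.57810146  0.23948313]
60.7 61.06 -0.29 -1.01 0.71
59.9 60.31 -0.68 0.12 3.74
59.1 59.4 -1.51 -0.18 5.61
58.3 58.51 0.04 -0.08 5.18
57.5 57.65 -1.27 0.73 4.88
56.7 56.85 -0.51 0.55 5.57
55.9 56.03 -0.45 0.81 4.92
55.1 55.26 -0.6 0.55 5.04
54.3 54.47 -0.66 0.19 4.99
53.5 53.7 -0.62 0.92 5.61
52.7 53.06 -1.84 0.04 7.42
51.9 52.76 -1.66 0.42 11.35
21.375
22.7083
```

```bash
python3 - <<'E'
from h import *
robot.goto(F(-.03,-.07,.25),ori(-2.5))
for n,b in(("top",(200,135,355,235)),("scene",(180,180,370,310))):
    im,d=robot.grab_frame(n); np.savez(f"{n}3.npz",im=im,d=d); crop(im,*b,4,f"pics/{n}3.png")
P=cloud("scene",d)
for k in (0,2,3):
    a=np.load(f"scene{k}.npz");P=cloud("scene",a['d']);uv=proj("scene",F(0,.115,.07))[0].round().astype(int);print(uv,np.median(P[uv[1]-3:uv[1]+4,uv[0]-5:uv[0]+6,2]))
print(robot.read_t())
E
```

```text
[325 261] 0.06219756629015801
[325 261] 0.0625439627087862
[325 261] 0.06276212473298325
24.125
```

View pics/scene3.png

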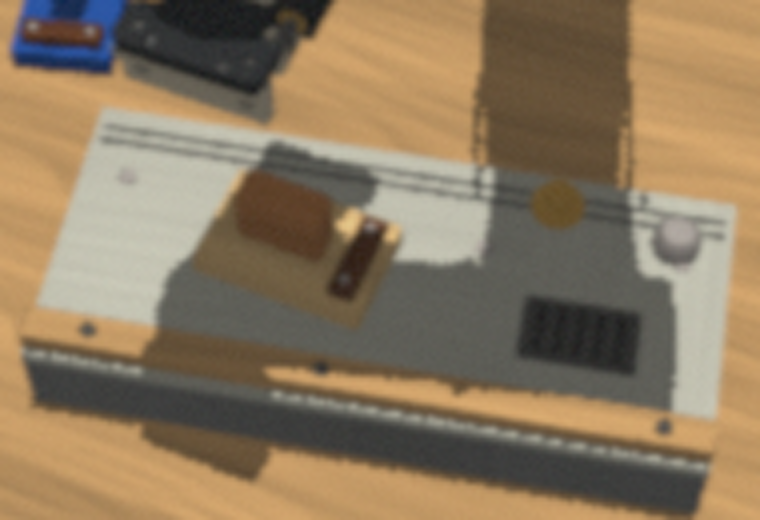

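It is still flush, yet the stiff contact came at the same height (52.8 mm) in both orientations. That means it is the real cushion and not a jam, and I stopped at the very start of it. I'll press again, averaging the force to a true ~12.5 N, and release while watching the force and height.

```bash
python3 - <<'E'
from h import *
def af(k=4):
    r=[]
    for _ in range(k): r.append(robot.read_force()); robot.dwell(.02)
    return np.mean(r,0)
R=ori(YAW+90)
robot.goto(F(0,.115,.13),R)
robot.servo_line(F(0,.115,.065),speed=.12)
b=af();print(robot.read_t(),b.round(2))
robot.servo_line(F(0,.115,.0535),speed=.03)
print(robot.read_position().round(4),af().round(2),robot.read_t())
z=.0530
while z>.049:
    robot.servo_line(F(0,.115,z),speed=.02);f=af(3);p=robot.read_position();print(round(z*1e3,2),round(p[2]*1e3,2),f.round(2))
    if f[2]-b[2]>12.3: break
    z-=.0005 if f[2]<9.5 else .0002
robot.dwell(.2);print(af().round(2),robot.read_position()[2],robot.read_t())
for z in(.054,.056,.0585,.061,.064,.068,.073,.079,.085):
    robot.servo_line(F(0,.115,z),speed=.03);print(z,robot.read_position()[2].round(4),robot.read_force().round(2))
print(robot.read_t())
E
```

```text
26.2 [0.21 0.23 0.11]
[0.565  0.1402 0.0541] [0.27 0.27 5.53] 26.8
53.0 53.76 [0.2  0.58 5.38]
52.5 53.29 [-0.7   0.38  5.6 ]
52.0 52.98 [-0.71  0.1   7.3 ]
51.5 52.8 [-1.77  0.89 10.39]
51.3 52.75 [-2.53  0.35 11.47]
51.1 52.67 [-2.28  0.47 12.63]
[-2.83  0.34 12.48] 0.05265263355891784 28.8667
0.054 0.055 [0.93 0.13 5.4 ]
0.056 0.0569 [0.83 1.01 5.65]
0.0585 0.0593 [ 0.82 -0.05  4.7 ]
0.061 0.0607 [1.38 0.36 0.61]
0.064 0.0639 [-0.5   0.56 -0.49]
0.068 0.0683 [0.25 0.99 0.29]
0.073 0.0733 [-0.02  0.76 -0.28]
0.079 0.0793 [ 0.6  -0.33  0.31]
0.085 0.0853 [-0.79  0.44  0.08]
31.4167
```

The latch came back flush again even at 12.6 N, so something other than the cushion may be stopping the tool. I'll check the finger shape in the first scene picture, where the open gripper shows at the upper left around (95,30).

```bash
python3 - <<'E'
from h import *
a=np.load("scene0.npz");crop(a['im'],40,0,150,70,7,"pics/grip0.png")
P=cloud("scene",a['d'])
print(proj("scene",[[.211,-.641,.227],[.211,-.641,.293]]))
m=np.hypot(P[...,0]-.211,P[...,1]+.641)<.12
m&=(P[...,2]>.2)&(P[...,2]<.40)
R=robot.read_tcp_rot()
y=np.array([-.3124,.95,.0]);x=np.array([-.95,-.3124,0])
Q=P[m]-[.211,-.641,.227]
for lo in np.arange(-.02,.12,.006):
    k=(Q[:,2]>lo)&(Q[:,2]<lo+.006)
    if k.sum(): print(round(lo*1e3),k.sum(),'x',np.percentile(Q[k]@x,[2,98]).round(3),'y',np.percentile(Q[k]@y,[2,98]).round(3))
E
```

```text
[[101.12998283  48.28696075]
 [ 94.19220843  27.47495516]]
-2 5 x [-0.011  0.005] y [-0.046  0.055]
4 31 x [-0.013  0.01 ] y [-0.057  0.06 ]
10 34 x [-0.014  0.004] y [-0.058  0.059]
16 32 x [-0.012  0.011] y [-0.059  0.06 ]
22 29 x [-0.012  0.007] y [-0.06  0.06]
28 31 x [-0.013  0.009] y [-0.06   0.062]
34 43 x [-0.014  0.009] y [-0.063  0.063]
40 37 x [-0.011  0.01 ] y [-0.064  0.064]
46 33 x [-0.013  0.008] y [-0.063  0.064]
52 12 x [-0.012  0.006] y [-0.059  0.029]
58 6 x [-0.013  0.008] y [-0.053 -0.046]
64 27 x [-0.039  0.037] y [-0.086  0.088]
70 72 x [-0.039  0.032] y [-0.085  0.089]
76 149 x [-0.041  0.032] y [-0.083  0.089]
82 143 x [-0.041  0.028] y [-0.084  0.084]
88 176 x [-0.041  0.023] y [-0.087  0.094]
94 138 x [-0.04   0.025] y [-0.091  0.095]
100 206 x [-0.039  0.025] y [-0.093  0.096]
106 586 x [-0.038  0.035] y [-0.094  0.095]
112 88 x [-0.027  0.022] y [-0.065  0.07 ]
118 86 x [-0.025  0.022] y [-0.049  0.017]
```

View pics/grip0.png

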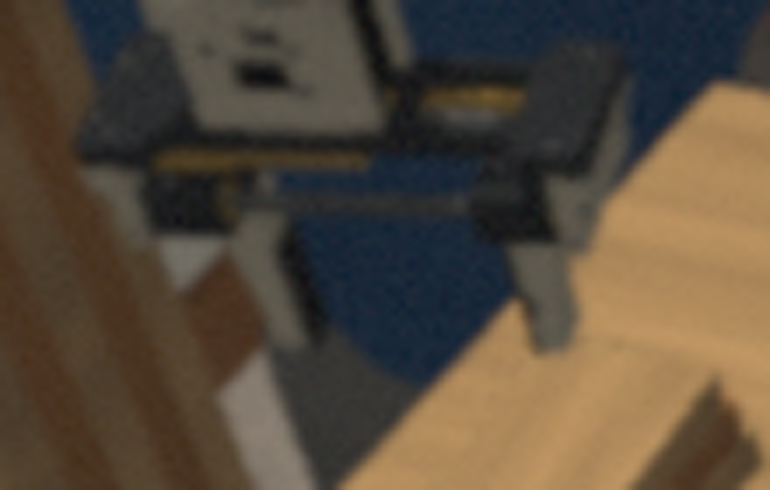

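The fingers are slim (24 mm wide, tapered tips), so they fit in the pocket either way and there was no jam. I'll try another spot on the pad, press a little firmer but under 15 N, and watch on release whether the stop follows the tool up.

```bash
python3 - <<'E'
from h import *
def af(k=3):
    r=[]
    for _ in range(k): r.append(robot.read_force()); robot.dwell(.012)
    return np.mean(r,0)
X,Y=-.007,.120
R=ori(YAW+90)
print(robot.read_t())
robot.servo_line(F(X,Y,.064),ori=R,speed=.08)
b=af(6);print(robot.read_position().round(4),b.round(2))
robot.servo_line(F(X,Y,.0538),speed=.05)
z=.0532
while z>.047:
    robot.servo_line(F(X,Y,z),speed=.02);f=af(3);p=robot.read_position();print(round(z*1e3,2),(p*1e3).round(2),f.round(2),robot.read_ft_torque().round(2))
    if f[2]-b[2]>13.3: break
    z-=.0006 if f[2]<8 else .0003 if f[2]<12 else .00015
for z in(.056,.0605,.064,.069,.080):
    robot.servo_line(F(X,Y,z),speed=.05);print(z,robot.read_position()[2].round(4),robot.read_force().round(2))
print(robot.read_t())
E
```

```text
31.4167
[0.5565 0.1436 0.064 ] [-0.37  0.07  0.1 ]
53.2 [557.59 144.1   54.21] [1.81 0.4  4.77] [ 0.14 -0.34  0.  ]
52.6 [557.6  144.11  53.64] [1.76 0.88 5.22] [ 0.11 -0.34 -0.  ]
52.0 [557.59 144.07  53.36] [0.13 0.45 8.47] [ 0.08  0.16 -0.05]
51.7 [557.62 144.1   53.27] [-0.44  0.63 10.46] [0.08 0.44 0.02]
51.4 [557.64 144.11  53.17] [-1.17  0.67 12.08] [0.02 0.66 0.  ]
51.25 [557.63 144.06  53.13] [-1.49  0.39 13.36] [-0.01  0.86  0.03]
51.1 [557.64 144.12  53.09] [-2.1   0.73 13.87] [0.1  1.01 0.06]
0.056 0.0572 [-0.23  0.12  5.63]
0.0605 0.0606 [0.51 0.06 1.27]
0.064 0.064 [-0.18 -0.98  0.4 ]
0.069 0.0693 [-0.37 -0.52  0.73]
0.08 0.0806 [-0.35 -0.79 -0.5 ]
35.5417
```

```bash
python3 - <<'E'
from h import *
print(robot.read_tcp_rot().round(4))
robot.goto(F(-.03,-.07,.22),ori(-2.5))
print(robot.read_t(),robot.read_tcp_rot().round(4))
for n,b in(("top",(200,135,355,235)),("scene",(180,180,370,310))):
    im,d=robot.grab_frame(n); np.savez(f"{n}4.npz",im=im,d=d); crop(im,*b,4,f"pics/{n}4.png")
from det import *
for k in(0,2,3,4):
    a=np.load(f"scene{k}.npz");P=cloud("scene",a['d']);im=a['im']
    L=P[...,:2]-O;c,s=np.cos(np.radians(YAW)),np.sin(np.radians(YAW));lx=L[...,0]*c+L[...,1]*s;ly=-L[...,0]*s+L[...,1]*c
    m=(abs(lx)<.017)&(abs(ly-.115)<.03); m2=(abs(lx)<.03)&(abs(ly-.06)<.015)
    print(k,P[m][:,2].mean(),m.sum(),'deck',P[m2][:,2].mean(),m2.sum())
    g=im.astype(int).max(-1)
    crop(im,300,245,350,285,14,f"pics/st{k}.png")
E
```

```text
[[ 9.860e-01  1.668e-01  1.000e-03]
 [ 1.668e-01 -9.860e-01  6.000e-04]
 [ 1.000e-03 -5.000e-04 -1.000e+00]]
36.8417 [[-4.200e-02 -9.991e-01 -8.000e-04]
 [-9.991e-01  4.200e-02  0.000e+00]
 [ 0.000e+00  8.000e-04 -1.000e+00]]
0 0.062090241750806664 307 deck 0.06196535978712569 270
2 0.5020025687293997 2001 deck 0.4813312833882005 1319
3 0.556555907287792 2110 deck 0.5363426188837506 1439
4 0.5209024030837188 1937 deck 0.5038561792652211 1346
```

```bash
python3 -c "
import cv2,numpy as np
a=cv2.imread('pics/st0.png');b=cv2.imread('pics/st4.png');b=cv2.convertScaleAbs(b,alpha=2)
cv2.imwrite('pics/cmp.png',cv2.resize(np.vstack([a,b]),None,fx=.53,fy=.53))"
```

```text
(no output)
```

View pics/cmp.png

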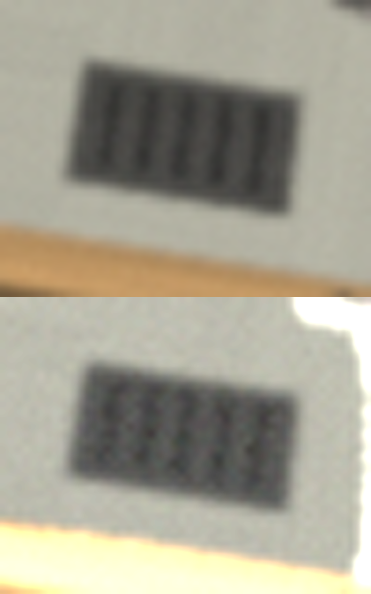

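Still flush: the bottom half of the comparison shows the pad at the same place with an even gap all round. The moment readings rose faster than a tip contact explains, as if something about 80 mm robot-ward were touching. The saved hover depth shows the lower parts of the closed gripper, so I'll look there at no cost in time.

```bash
python3 - <<'E'
from det import *
c,s=np.cos(np.radians(YAW)),np.sin(np.radians(YAW))
T=np.array([.5646,.1400,.0755])
for n in("scene","top"):
    a=np.load(n+"1.npz");P=cloud(n,a['d'])
    Q=P-T; lx=Q[...,0]*c+Q[...,1]*s; ly=-Q[...,0]*s+Q[...,1]*c; lz=Q[...,2]
    m0=(np.hypot(lx,ly)<.25)
    for lo in np.arange(.010,.2,.01):
        k=m0&(lz>lo)&(lz<lo+.01)
        if k.sum()>3: print(n,round(lo*1e3),k.sum(),'x',np.percentile(lx[k],[1,99]).round(3),'y',np.percentile(ly[k],[1,99]).round(3))
# bystander positions local
for nm,uv in(("nut",(200+140/5,135+382/5)),("bush",(200+260/5,135+385/5))): print(nm,inF(onz("top",uv,.077)[0]))
for nm,uv in(("nut",(180+677/4,200+152/4)),("bush",(180+556/4,200+120/4))): print(nm,inF(onz("scene",uv,.077)[0]))
E
```

```text
scene 10 230 x [-0.039  0.121] y [-0.209  0.217]
scene 20 106 x [-0.025  0.122] y [-0.211  0.232]
scene 30 104 x [-0.025  0.114] y [-0.209  0.23 ]
scene 40 159 x [-0.039  0.104] y [-0.212  0.227]
scene 50 96 x [-0.036  0.101] y [-0.211  0.227]
scene 60 21 x [0.085 0.106] y [-0.035  0.225]
scene 70 96 x [0.033 0.104] y [-0.039  0.229]
scene 80 95 x [0.006 0.088] y [-0.039  0.037]
scene 90 145 x [0.006 0.095] y [-0.039  0.037]
scene 100 337 x [0.031 0.097] y [-0.039  0.036]
scene 110 444 x [0.033 0.096] y [-0.038  0.036]
scene 120 53 x [0.034 0.05 ] y [-0.025  0.022]
scene 130 55 x [0.043 0.051] y [-0.023  0.021]
scene 140 64 x [0.043 0.052] y [-0.023  0.02 ]
scene 150 79 x [0.01 0.05] y [-0.034  0.035]
scene 160 379 x [0.01 0.05] y [-0.04   0.037]
scene 170 122 x [0.017 0.049] y [-0.036  0.036]
scene 190 62 x [0.017 0.045] y [-0.043  0.04 ]
top 10 108 x [-0.042  0.114] y [-0.207  0.233]
top 20 52 x [-0.041  0.118] y [-0.205  0.237]
top 30 31 x [-0.003  0.112] y [-0.075  0.233]
top 40 113 x [-0.04  0.1 ] y [-0.212  0.229]
top 50 40 x [-0.037  0.097] y [-0.21   0.229]
top 60 8 x [-0.078  0.105] y [-0.04   0.226]
top 70 26 x [-0.08   0.106] y [-0.04   0.232]
top 80 84 x [-0.07   0.072] y [-0.04   0.036]
top 90 40 x [-0.097  0.054] y [-0.04   0.036]
top 100 279 x [-0.097  0.094] y [-0.04   0.037]
top 110 105 x [-0.097  0.089] y [-0.036  0.034]
top 190 9 x [-0.046 -0.023] y [-0.041  0.01 ]
nut [-0.07308111  0.16258929]
bush [-0.08948725  0.08836086]
nut [-0.07201842  0.16576094]
bush [-0.08150932  0.09009338]
```

```bash
python3 - <<'E'
from h import *
def af(k=3):
    r=[];q=[]
    for _ in range(k): r.append(robot.read_force()); q.append(robot.read_ft_torque()); robot.dwell(.012)
    return np.mean(r,0),np.mean(q,0)
X,Y=.006,.115
R=ori(YAW+90)
robot.goto(F(X,Y,.10),R)
robot.servo_line(F(X,Y,.063),ori=R,speed=.10)
b,tb=af(4);print(robot.read_t(),(robot.read_position()*1e3).round(2),b.round(2),tb.round(3))
z=.0545
robot.servo_line(F(X,Y,z),speed=.04)
k=0
while z>.040:
    f,t=af(3);p=robot.read_position();print(round(z*1e3,2),(p*1e3).round(2),f.round(2),t.round(3))
    if f[2]-b[2]>12: break
    z-=.0007 if f[2]<7.5 else .0004 if f[2]<10.5 else .0002
    robot.servo_line(F(X,Y,z),speed=.02)
for n,bb in(("top",(200,135,355,235)),("scene",(230,160,390,310))):
    im,d=robot.grab_frame(n); np.savez(f"{n}5.npz",im=im,d=d); crop(im,*bb,4,f"pics/{n}5.png")
print(robot.read_tcp_rot().round(4),robot.read_t(),robot.read_qpos())
E
```

```text
38.8083 [570.36 140.65  63.39] [0.14 0.58 0.3 ] [-0.087  0.108 -0.003]
54.5 [571.13 141.23  55.5 ] [ 1.07 -0.23  5.33] [-0.213 -0.398  0.001]
53.8 [571.14 141.22  54.89] [ 1.46 -0.38  5.73] [-0.226 -0.377 -0.017]
53.1 [571.14 141.22  54.22] [ 1.3  -0.73  5.19] [-0.238 -0.315  0.035]
52.4 [571.14 141.24  53.59] [ 1.7  -0.38  5.77] [-0.203 -0.279  0.039]
51.7 [571.14 141.22  53.24] [-0.7  -0.69  9.22] [-0.294  0.193 -0.022]
51.3 [571.2  141.21  53.15] [-1.38 -0.64 11.4 ] [-0.276  0.545 -0.012]
51.1 [571.18 141.23  53.08] [-1.31 -0.14 12.78] [-0.296  0.743 -0.017]
[[ 9.859e-01  1.676e-01  2.700e-03]
 [ 1.676e-01 -9.859e-01  9.000e-04]
 [ 2.800e-03 -4.000e-04 -1.000e+00]] 40.9417 [ 3.29428115e+01  2.19702298e+01 -2.26677371e+01  5.90737348e-02
 -4.52042905e+01  6.66613094e+01]
```

View pics/scene5.png

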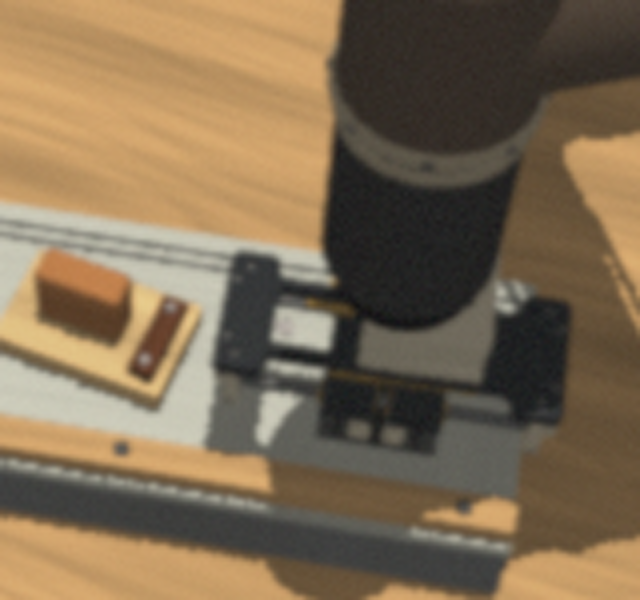

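View pics/top5.png

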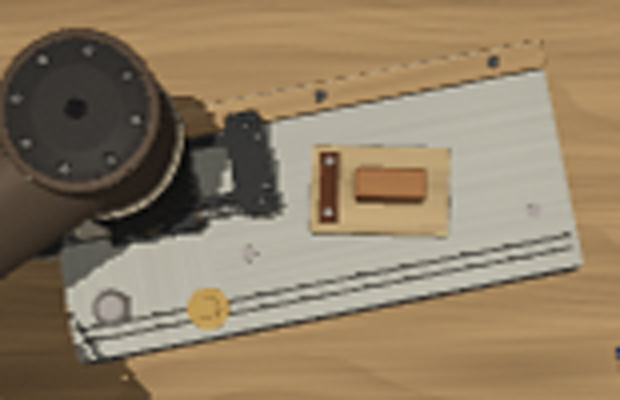

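Only the tips touch the pad; nothing else is near it in either picture. The knee sits at z ≈ 53.2 mm wherever I press, so it is the real cushion. All my releases so far were slow, so this time I'll let go quickly from the cushion and look.

```bash
python3 - <<'E'
from h import *
print(robot.read_force().round(2),robot.read_position()[2])
robot.servo_line(F(.006,.115,.12),speed=.4)
print(robot.read_t())
for k in range(2):
    im,d=robot.grab_frame("scene"); np.savez(f"scene6.npz",im=im,d=d); crop(im,230,160,390,310,4,f"pics/scene6.png")
print(robot.read_t())
E
```

```text
[-1.41 -0.62 12.8 ] 0.05307525379045183
41.2667
41.3667
```

View pics/scene6.png

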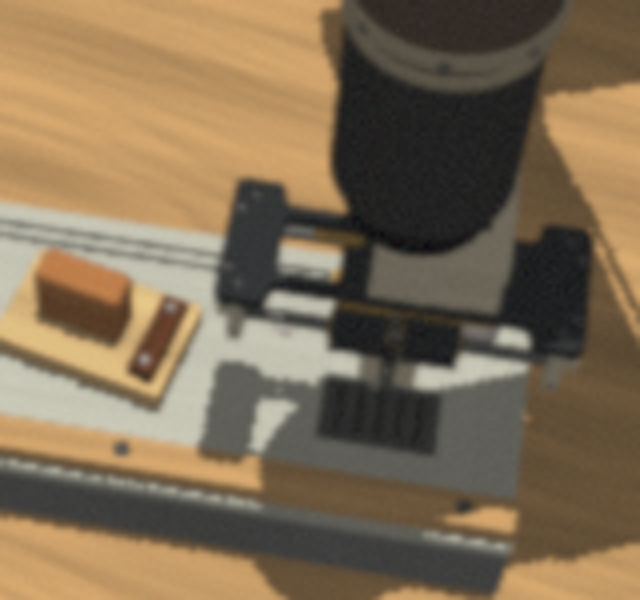

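Still flush (pad at (380,415) in the crop, rows unchanged). I'll try one more at the centre: a quick continuous stroke up to about 14 N, then a fast release.

```bash
python3 - <<'E'
from h import *
R=ori(YAW+90)
X,Y=-.0005,.115
robot.servo_line(F(X,Y,.064),ori=R,speed=.2)
b=robot.read_force();t0=robot.read_t()
robot.servo_line(F(X,Y,.0535),speed=.06)
z=.0530;hist=[]
while z>.047:
    robot.servo_line(F(X,Y,z),speed=.03);f=robot.read_force();p=robot.read_position();hist.append((round(z*1e3,2),*(p*1e3).round(2),*f.round(2)))
    if f[2]>13.7: break
    z-=.0006 if f[2]<8 else .0003 if f[2]<12 else .00012
r=[]
for _ in range(10): robot.dwell(.02); r.append(robot.read_force()[2])
p=robot.read_position()
robot.servo_line(F(X,Y,.062),speed=.3);f1=robot.read_force();p1=robot.read_position()
robot.servo_line(F(X,Y,.12),speed=.3)
for h in hist: print(*h)
print(np.round(r,2),p,f1,p1,robot.read_t())
im,d=robot.grab_frame("scene"); crop(im,230,160,390,310,4,"pics/scene7.png")
E
```

```text
53.0 565.08 140.29 54.69 0.98 0.11 4.4
52.4 565.07 140.28 54.12 2.04 0.11 4.82
51.8 565.09 140.29 53.52 1.3 0.51 5.52
51.2 565.09 140.28 53.04 0.88 -0.2 5.89
50.6 565.1 140.3 52.8 0.65 -0.65 9.22
50.3 565.1 140.31 52.71 -1.49 -0.28 11.03
50.0 565.12 140.33 52.62 -0.91 -0.27 13.33
49.88 565.13 140.31 52.59 -1.86 -0.78 14.03
[14.9  14.17 13.31 14.17 13.78 13.88 14.76 13.98 15.2  14.64] [0.5650989  0.14028692 0.05257153] [ 0.1230212   0.15684507 -0.11431337] [0.56402162 0.13999962 0.06303406] 44.8833
```

View pics/scene7.png

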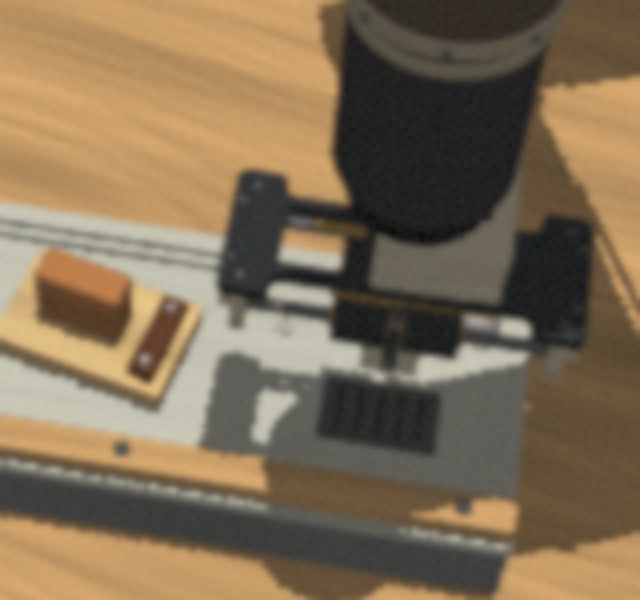

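It's still flush even at about 14 N, so I suspect part of the gripper lands on the pocket rim. The saved hover depth (scene6) should show how wide the closed fingers are against height.

```bash
python3 - <<'E'
from h import *
c,s=np.cos(np.radians(YAW)),np.sin(np.radians(YAW))
a=np.load("scene6.npz");P=cloud("scene",a['d']);T=F(.006,.115,.12)
Q=P-T; lx=Q[...,0]*c+Q[...,1]*s; ly=-Q[...,0]*s+Q[...,1]*c; lz=Q[...,2]
m0=(abs(lx)<.06)&(abs(ly)<.12)&(lz>-.03)
for lo in np.arange(-.03,.1,.005):
    k=m0&(lz>lo)&(lz<lo+.005)
    if k.sum(): print(round(lo*1e3),k.sum(),'x',np.percentile(lx[k],[2,50,98]).round(3),'y',np.percentile(ly[k],[2,50,98]).round(3))
im=a['im'];crop(im,300,225,350,285,10,"pics/fz.png")
# press5 (TCP ~ .0531)
a=np.load("scene5.npz");P=cloud("scene",a['d']);T=np.array([.5712,.1412,.0531])
Q=P-T; lx=Q[...,0]*c+Q[...,1]*s; ly=-Q[...,0]*s+Q[...,1]*c; lz=Q[...,2]
print('press5')
for lo in np.arange(0,.08,.005):
    k=(abs(lx)<.04)&(abs(ly)<.06)&(lz>lo)&(lz<lo+.005)
    if k.sum(): print(round(lo*1e3),k.sum(),'x',np.percentile(lx[k],[2,50,98]).round(3),'y',np.percentile(ly[k],[2,50,98]).round(3))
E
```

```text
0 2 x [0.008 0.008 0.008] y [0.    0.002 0.004]
5 16 x [0.007 0.009 0.01 ] y [-0.013 -0.002  0.011]
10 11 x [0.007 0.01  0.011] y [-0.017  0.002  0.013]
15 16 x [0.008 0.01  0.012] y [-0.016  0.002  0.013]
20 20 x [0.007 0.009 0.011] y [-0.012 -0.001  0.014]
25 17 x [0.007 0.01  0.012] y [-0.017 -0.004  0.013]
30 2 x [0.008 0.009 0.009] y [-0.003 -0.002 -0.   ]
35 4 x [0.007 0.008 0.01 ] y [-0.003  0.     0.002]
40 2 x [0.009 0.01  0.011] y [-0.003  0.     0.003]
45 10 x [-0.009 -0.003  0.01 ] y [-0.003 -0.001  0.001]
50 2 x [-0.004 -0.003 -0.002] y [-0.003 -0.     0.003]
65 4 x [0.024 0.026 0.036] y [-0.086 -0.001  0.08 ]
70 21 x [0.035 0.037 0.038] y [-0.087  0.008  0.086]
75 61 x [-0.016  0.037  0.039] y [-0.089 -0.012  0.085]
80 134 x [-0.028  0.03   0.039] y [-0.085 -0.012  0.081]
85 168 x [-0.028  0.029  0.038] y [-0.082 -0.004  0.082]
90 268 x [-0.019  0.028  0.039] y [-0.086 -0.011  0.083]
95 65 x [-0.021  0.022  0.039] y [-0.087 -0.017  0.091]
press5
0 111 x [-0.012  0.006  0.024] y [-0.055 -0.004  0.042]
5 479 x [-0.03   0.017  0.034] y [-0.058  0.001  0.058]
10 151 x [-0.026  0.018  0.036] y [-0.059  0.002  0.059]
15 18 x [0.008 0.01  0.023] y [-0.016 -0.002  0.011]
20 11 x [0.005 0.01  0.011] y [-0.015  0.002  0.014]
25 6 x [0.007 0.009 0.01 ] y [-0.014 -0.002  0.002]
30 1 x [0.009 0.009 0.009] y [-0.003 -0.003 -0.003]
35 3 x [0.009 0.009 0.01 ] y [-0.004  0.001  0.003]
40 2 x [-0.002  0.003  0.008] y [-0.004 -0.002  0.   ]
45 5 x [-0.006 -0.004 -0.002] y [-0.004 -0.002  0.001]
50 2 x [0.    0.001 0.001] y [0.001 0.002 0.003]
70 20 x [0.035 0.036 0.038] y [-0.034 -0.001  0.028]
75 36 x [0.011 0.036 0.039] y [-0.059  0.004  0.039]
```

View pics/fz.png

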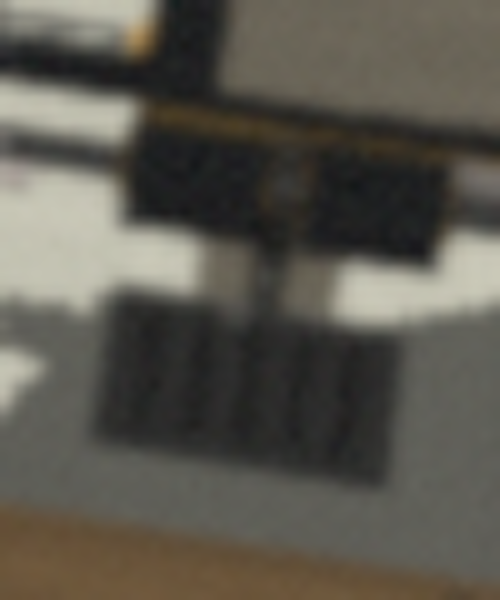

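The closed fingers are only about ±15 × ±10 mm, well clear of the pocket. Next I'll press with the tool tilted 12°, the posture I planned for the second press, using a fingertip edge in the middle of the pad. That tells whether the stiff floor belongs to the tool or to the stop.

```bash
cat >> h.py <<'E'
def tilt(deg,R):  # lean the tool so its body moves towards fixture +y
    a=np.radians(YAW);ax=np.array([np.cos(a),np.sin(a),0])
    return cv2.Rodrigues(-ax*np.radians(deg))[0]@R
E
python3 - <<'E'
from h import *
R=tilt(12,ori(YAW+90)); print((-R[:,2]).round(3))   # body direction, want +y fixture & up
t0=robot.read_t()
X,Y=0,.106
assert -R[1,2]>0
robot.servo_line(F(X,Y,.085),ori=R,speed=.2)
robot.servo_line(F(X,Y,.0575),speed=.08)
z=.0575;hist=[]
while z>.042:
    f=robot.read_force();p=robot.read_position();hist.append((round(z*1e3,2),*(p*1e3).round(2),*f.round(2)))
    if f[2]>12 or np.hypot(*f[:2])>6: break
    z-=.0009 if f[2]<7.5 else .0004 if f[2]<10.5 else .0002
    robot.servo_line(F(X,Y,z),speed=.04)
robot.servo_line(F(X,Y,.070),speed=.15);f1=robot.read_force();p1=robot.read_position()
for h in hist: print(*h)
print(f1,p1,robot.read_t()-t0,robot.read_t())
E
```

```text
[-0.035  0.205  0.978]
57.5 566.71 131.26 58.49 1.63 0.85 4.91
56.6 566.7 131.28 57.98 0.55 0.11 4.96
55.7 566.7 131.29 57.11 1.72 0.66 6.16
54.8 566.7 131.24 56.22 1.64 0.0 5.98
53.9 566.67 131.26 55.31 2.14 1.23 4.95
53.0 566.71 131.27 54.46 2.13 0.45 5.89
52.1 566.71 131.28 53.57 0.95 0.55 6.16
51.2 566.74 131.28 52.95 1.09 1.21 7.73
50.8 566.75 131.23 52.78 -0.5 0.93 10.46
50.4 566.77 131.25 52.6 -1.35 1.02 11.98
50.2 566.81 131.26 52.55 -1.7 1.31 13.35
[-0.37169329 -1.44590111 -0.51063044] [0.5658146  0.13089442 0.07103414] 3.6417 48.575
```

```bash
python3 - <<'E'
from h import *
t0=robot.read_t()
X,Y=0,.106
robot.servo_line(F(X,Y,.0535),speed=.06)
z=.0535
for i in range(5):
    p=robot.read_position();f=robot.read_force();print((p*1e3).round(2),f.round(2))
    if p[2]<.0537 or f[2]>7.5: break
    z-=p[2]-.0535; robot.servo_line(F(X,Y,z),speed=.03)
robot.servo_line(F(X,Y,.066),speed=.1)
print(robot.read_position()[2],robot.read_force().round(2))
robot.servo_line(F(X,Y,.110),speed=.25)
im,d=robot.grab_frame("scene");np.savez("scene8.npz",im=im,d=d); crop(im,230,160,390,310,4,"pics/scene8.png");print(robot.read_t())
E
```

```text
[566.06 131.06  53.12] [0.93 0.41 6.17]
0.06579974252153112 [-0.86 -1.28  4.22]
49.65
```

View pics/scene8.png

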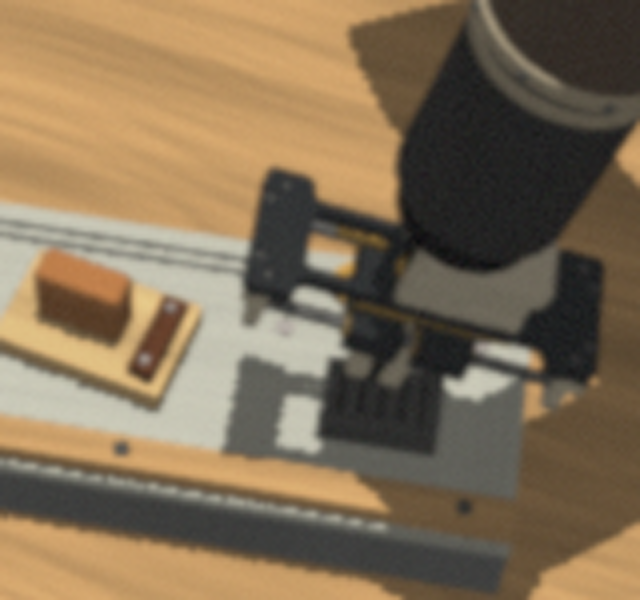

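It rose this time: the raised pad's side is visible at (380,440), and I felt 4.2 N at z = 66 mm. A single smooth stroke to just before the cushion swaps it, so I'll press the same way the second time. Now grasping the carrier and carrying it to within a few millimetres of both faces.

```bash
python3 - <<'E'
from h import *
t0=robot.read_t()
c=inF([.571,-.0465])
robot.servo_line(F(0,.106,.155),speed=.3)
robot.goto(F(*c,.150),ori(-2.0))
robot.move_gripper(0.6)
robot.servo_line(F(*c,.088),speed=.15)
robot.move_gripper(0.0)
g=robot.read_grip_width();p=robot.read_position();b=robot.read_force()
print(g*88,p,b.round(2),robot.read_t())
assert g>.15
robot.servo_line(F(.010,.011,.0895),ori=ori(YAW),speed=.12)
print(inF(robot.read_position()),robot.read_position()[2],robot.read_force().round(2),robot.read_t())
for n,bb in(("scene",(180,180,370,310)),("top",(200,135,355,235))):
    im,d=robot.grab_frame(n);crop(im,*bb,4,f"pics/{n}9.png")
E
```

```text
23.94924001771398 [ 0.57147875 -0.04641503  0.08853096] [-0.54  0.75  4.38] 53.2333
[0.00936915 0.01065018] 0.08911054147853345 [-0.06  0.39 -3.78] 54.1167
```

View pics/scene9.png

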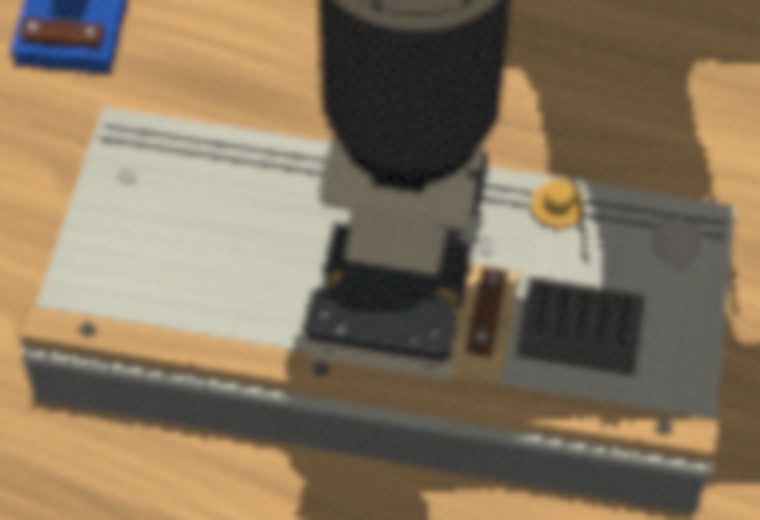

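The carrier is held (grip reads 23.95 mm, as it should), close to the fence and the raised stop at (580,320). Now seating it with force-guarded pushes.

```bash
python3 - <<'E'
from h import *
a=np.radians(YAW);ex=np.array([np.cos(a),np.sin(a),0]);ey=np.array([-np.sin(a),np.cos(a),0])
x,y,z=.010,.011,.0888
R=ori(YAW)
robot.servo_line(F(x,y,z),speed=.03)
b=robot.read_force();print(b.round(2),robot.read_t())
for i in range(20):
    fx=-robot.read_force()@ex
    if fx>5.5: break
    x+=.0010 if fx<2.2 else .0005
    robot.servo_line(F(x,y,z),ori=R,speed=.04)
print('fence',x,inF(robot.read_position()),robot.read_force().round(2),fx,robot.read_t())
for i in range(24):
    fy=-robot.read_force()@ey
    if fy>6: break
    y+=.0010 if fy<3.2 else .0005
    robot.servo_line(F(x,y,z),ori=R,speed=.04)
f=robot.read_force()
print('stop',y,inF(robot.read_position()),'f',f@ex,f@ey,f[2],robot.read_t())
E
```

```text
[ 0.14 -0.27 -2.79] 54.4667
fence 0.017500000000000005 [0.01593764 0.01074325] [-7.11 -1.45  0.45] 7.247242109250033 56.4667
stop 0.013500000000000002 [0.01583598 0.01205638] f -5.891636172974187 -6.394618975093264 1.5161214484085002 57.4667
```

```bash
python3 - <<'E'
from h import *
for n,bb in(("scene",(270,220,350,280)),("top",(220,150,320,220))):
    im,d=robot.grab_frame(n);np.savez(f"{n}10.npz",im=im,d=d);crop(im,*bb,8,f"pics/{n}10.png")
print(proj("scene",[F(.0,.080,.082),F(.05,.08,.078),F(0,.08,.078)]))
E
```

```text
[[310.42140918 256.36587077]
 [307.26034333 275.60354314]
 [310.31219562 257.2241996 ]]
```

View pics/scene10.png

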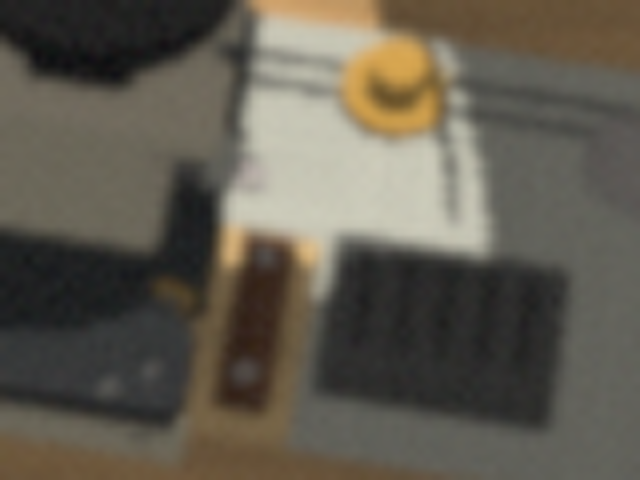

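The picture shows a gap of about 5 mm between nose (315,250) and stop (335,250), so that rise was fence friction. I'll ease off the fence, push to the stop, then press to the fence again.

```bash
python3 - <<'E'
from h import *
a=np.radians(YAW);ex=np.array([np.cos(a),np.sin(a),0]);ey=np.array([-np.sin(a),np.cos(a),0])
x,y,z=.0160,.0135,.0888
R=ori(YAW)
robot.servo_line(F(x,y,z),ori=R,speed=.04)
f=robot.read_force();print(f@ex,f@ey)
y=.0160
robot.servo_line(F(x,y,z),ori=R,speed=.05)
L=[]
for i in range(14):
    f=robot.read_force();fy=-f@ey;L.append((round(y*1e3,2),*(inF(robot.read_position())*1e3).round(2),round(f@ex,1),round(-fy,1)))
    if fy>6.5 : break
    y+=.0008 if fy<4.5 else .0005
    robot.servo_line(F(x,y,z),ori=R,speed=.05)
x+=.0007
robot.servo_line(F(x,y,z),ori=R,speed=.04)
f=robot.read_force()
for l in L: print(*l)
print(f@ex,f@ey,f[2],inF(robot.read_position()),robot.read_t())
im,d=robot.grab_frame("scene");crop(im,270,220,350,280,8,"pics/scene11.png")
E
```

```text
-2.766106292984612 -1.6052339790607841
16.0 15.75 16.14 -3.0 -1.4
16.8 15.86 16.56 -1.3 -4.0
17.6 15.94 16.71 -2.3 -7.0
-5.252424050798469 -6.643211398142899 -1.7252809208852917 [0.01601595 0.01669272] 58.8167
```

View pics/scene11.png

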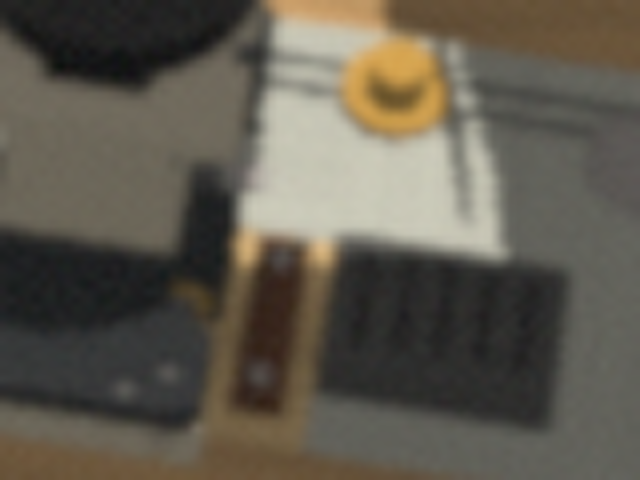

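The nose now meets the stop (335,300) and the edge bears on the fence, at the expected place (16.0, 16.7 mm against 15, 17). Releasing the carrier and making the second press with the same smooth stroke.

```bash
python3 - <<'E'
from h import *
robot.move_gripper(0.42)
robot.servo_line(F(.016,.0167,.150),ori=ori(YAW),speed=.22)
R=tilt(12,ori(YAW+90))
robot.move_gripper(0.0)
print(robot.read_t())
robot.goto(F(0,.106,.115),R)
robot.servo_line(F(0,.106,.086),ori=R,speed=.12)
print(robot.read_t(),robot.read_position())
im,d=robot.grab_frame("scene");np.savez("scene12.npz",im=im,d=d);crop(im,230,200,350,290,6,"pics/scene12.png")
robot.servo_line(F(0,.106,.068),speed=.09);print(robot.read_position().round(4),robot.read_force().round(2),robot.read_t())
z=.0535
robot.servo_line(F(0,.106,z),speed=.06)
for i in range(4):
    p=robot.read_position();f=robot.read_force();print((p*1e3).round(2),f.round(2))
    if p[2]<.0533 or f[2]>7.8: break
    z-=p[2]-.0531; robot.servo_line(F(0,.106,z),speed=.03)
robot.servo_line(F(0,.106,.066),speed=.1)
print(robot.read_position()[2],robot.read_force().round(2),robot.read_t())
E
```

```text
60.5917
62.0417 [0.56564182 0.13029787 0.08598034]
[0.5664 0.1313 0.0689] [0.97 0.27 4.23] 62.4417
[566.36 131.27  54.5 ] [ 1.61 -0.96  4.98]
[566.4  131.29  53.37] [1.51 0.13 6.16]
[566.41 131.31  53.22] [ 0.87 -0.85  5.56]
0.06724936098650078 [-0.3  -0.84  4.74] 63.625
```

```bash
python3 - <<'E'
from h import *
for z in(.0519,.0514):
    robot.servo_line(F(0,.106,z),speed=.08)
    p=robot.read_position();f=robot.read_force();print((p*1e3).round(2),f.round(2))
    robot.servo_line(F(0,.106,.068),speed=.12)
    f=robot.read_force();print(robot.read_position()[2],f.round(2),robot.read_t())
    if f[2]<1.8: break
im,d=robot.grab_frame("scene");crop(im,230,200,350,290,6,"pics/scene13.png")
E
```

```text
[565.71 130.75  52.66] [-0.39 -1.53  7.26]
0.06846537585524108 [ 0.32  0.39 -0.74] 64.2333
```

Latched: no force at z = 68 mm. Lifting clear and checking.

```bash
python3 - <<'E'
from h import *
robot.servo_line(F(0,.106,.16),speed=.25)
robot.servo_line(F(-.10,.16,.24),speed=.3)
print(robot.read_t())
for n,bb in(("scene",(250,200,350,285)),("top",(220,150,340,220))):
    im,d=robot.grab_frame(n);np.savez(f"{n}14.npz",im=im,d=d);crop(im,*bb,7 if n=="scene" else 6,f"pics/{n}14.png")
E
```

```text
65.4167
```

View pics/scene14.png

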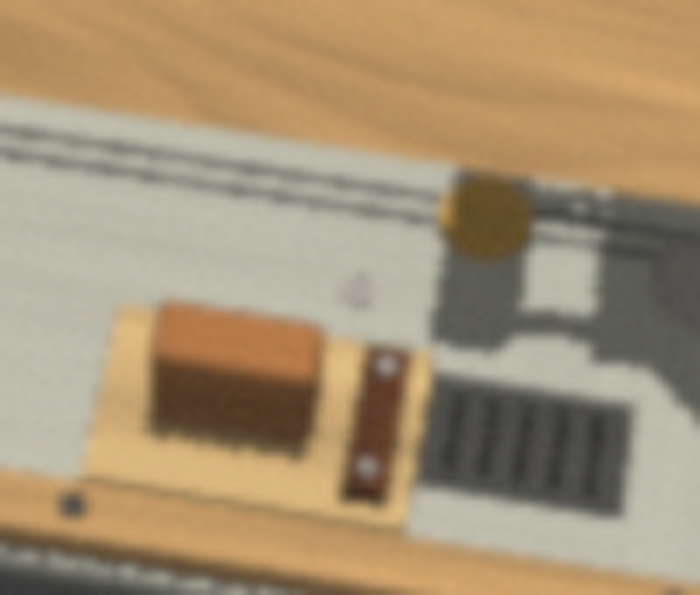

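View pics/top14.png

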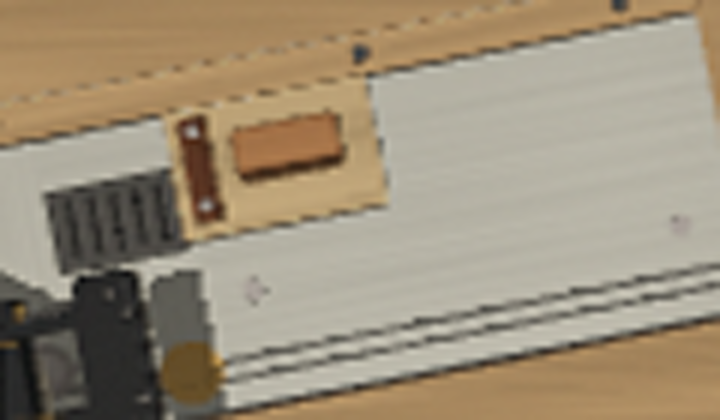

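Both views show the stop flush (scene (530,445)) and the carrier square against the fence and the stop edge. The bush hasn't moved, at top pixel (252,212) as at the start. Handing in.

```bash
python3 -c "
from rig import robot
robot.job_done();print(robot.read_t())"
```

```text
the job is handed in; nothing more can be done
the job is handed in; nothing more can be done
```

I handed the job in with the stop latched flush and the carrier seated against the fence and the stop, but releasing the stop took eight presses instead of one. The last clock reading before hand-in was 65.4 s of the 72 s allowed.

**First press:** Seven force-guarded presses, stepped down to 11–14 N on the stiff cushion, left the stop flush. The first smooth stroke, which reached about 6 N, released it. I did not establish why the stepped presses failed. On one of them, a 0.2 s hold averaged 14.3 N and a single noisy reading touched 15.2 N, so the 15 N limit may have been brushed.

**Seating the carrier:** I gripped the handle and slid the carrier to the fence and the raised stop.
- **First push:** it stopped about 5 mm short of the stop because of fence friction. I saw the gap in a picture, eased off the fence and pushed again.
- **Final contact:** about 5 N against the fence and 7 N against the stop. The highest fence force I read was about 7 N.
- **Position:** the grip point ended at fixture (16.0, 16.7) mm, against the expected (15, 17) mm.

**Second press:** The first stroke, to about 6 N, did not click and the stop stayed raised. The next stroke, to about 7 N, latched it, and there was no force on the tool at z = 68 mm afterwards.

**Last checks:** The final pictures show the stop flush, the carrier square against fence and stop edge with no visible gap, and the guide bush where it started. The arm was clear of everything. The collet nut was in shadow or hidden behind the arm in the last pictures, and I did not check the things on the table again at the end. I have no sign that any of them were touched.

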